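# Stow the bedside scanner: battery on charge, probe in its foam

## Task

The bedside scanner has come back from its round. Plug its grey battery pack fully home into the keyed bay of the charging dock, and press its white probe fully down into its die-cut foam pocket, then let go of both. Leave the bottles standing.

Things in the scene. Friction and masses are not known exactly. Their poses are not given: they have to be found in the camera images.
- pack_mid (a point): Centre of the loose grey battery pack (0.25 to 0.5 kg), which stands upright on its plug end, 100 mm tall; 50 mm above its underside, on the plug's axis, z up. Upper body 60 mm (x) by 40 mm (y), from 30 to 100 mm above the underside, with an upright rib 14 mm wide standing out 8 mm from the middle of its +x end. Grip it across y (40 mm), fingertips no lower than this body.
- pack: The same pack; origin at the centre of its underside. Its plug end, the lowest 30 mm, is 50 mm (x) by 30 mm (y), the bottom 6 mm tapered in by 2 mm, with a key rib 12 mm wide standing out 8 mm from its +x end, starting 8 mm up. The body above overhangs the plug by 5 mm: this shoulder comes to rest on the dock's top.
- dock: Charging dock, fixed white block 130 mm (x) by 160 mm (y), flat top 46 mm above the table; origin at the centre of its underside, z up. Two holes in the top: the keyed bay, 36 mm to +y of the middle, and a 32 mm square one without keyway, 44 mm to -y, which is for another battery and too small.
- bay_mouth (a point): Centre of the keyed bay's mouth, level with the dock's top; axes as the dock. The hole is 54 mm (x) by 34 mm (y), 34 mm deep, with a keyway 17 mm wide running on 9 mm beyond its +x end. The pack goes straight down, only with its rib in the keyway (pack +x along bay +x), until its shoulder rests on the top: pack_mid is then 20 mm above this point.
- probe_mid (a point): Loose white scanner probe (0.17 to 0.35 kg), lying flat, T-shaped, 150 mm long, 38 mm thick. This point is on its handle, on the long axis, half-way up (19 mm), about 20 mm behind the centre of mass; x runs along the probe to the wide head, z up. Handle 34 mm wide (y), x = -67 to +33 mm; head 64 mm wide, x = +33 to +83 mm. Grip it across y here.
- probe: The same probe; origin on its underside, 19 mm below probe_mid. The lowest 6 mm of its sides taper in by 2.5 mm.
- case: Fixed shallow black tray, 210 mm (x) by 150 mm (y), filled with firm grey foam, foam top 34 mm and rim 35 mm above the table, with one T-shaped die-cut pocket for the probe; origin at the centre of its underside, x along the pocket to its wide end, z up.
- pocket (a point): Point on the pocket's floor, 12 mm above the table, below where probe_mid belongs; axes as the tray. The pocket is 22 mm deep, the probe's outline with 2.5 mm to spare each side: it fits one way only (probe +x along pocket +x). Here finger cut-outs, as deep, 44 mm long (x) and 91 mm across in all (y), flank the handle. When home, probe_mid is 19 mm above this point.
- saline0: clear infusion bottle, 72 mm across, 185 mm tall, stands loose on the far or outer part of the table, not to be knocked over; origin at the centre of its underside
- saline1: clear infusion bottle, 72 mm across, 185 mm tall, stands loose on the far or outer part of the table, not to be knocked over; origin at the centre of its underside
- saline2: clear infusion bottle, 72 mm across, 185 mm tall, stands loose on the far or outer part of the table, not to be knocked over; origin at the centre of its underside
- gel: white gel bottle, 52 mm across, 160 mm tall, stands loose on the far or outer part of the table, not to be knocked over; origin at the centre of its underside
There are look-alikes about, which are no part of the job. Of the things that look like the pack, the smallest one is meant. What is shaped like the probe but green or red is not meant.

How it is judged:
By the outcome, as a careful person would: the job done as asked, in the order asked, and still so for the second after the job is handed in, with the robot touching nothing.
It also fails if it takes over 58 s, if anything falls off the work surface, if the arm or the gripper's body presses on something with over 40 N, if the wrist force passes 120 N, or if a joint passes its speed limit or range.

## Robot

A 6-joint arm with a two-finger parallel gripper is mounted at the origin on the work surface. World frame = base frame: x ahead of the robot, y to its left, z up, the work surface at z = 0. Lengths are in m, angles in rad, forces in N, time in s.
With the tool pointing down it reaches from about 0.375 to 0.975 m from the base axis. Payload 3.8 kg.
Tool frame: the origin (TCP) lies at the very end of the fingers, on their centre line; the grasp point (between the pads) lies 19 mm behind it; z points along the fingers, y is the direction in which the jaws open and shut (so a half turn about z gives the same grasp; the last joint's range is limited). The gripper opens to 85 mm and grips with 20 to 120 N. Pads are 22 mm wide; open, the fingers measure 114 mm over their backs; the gripper's body (76 mm by 85 mm) begins 54 mm behind the grasp point. The pads swing forward as they close: fully open they stand 13 mm farther back than shut.
Start: joints at [1.153, 0.264, 1.604, -0, 1.274, -0.037], TCP at [0.251, 0.627, 0.231] pointing down, gripper open.
Joint ranges: [-2.63, 2.63], [-0.94, 2.18], [0.31, 2.57], [-1.31, 4.45], [0, 2.66], [-2.55, 2.55]. Speed limits (rad/s): [2.57, 2.57, 3.14, 3.14, 3.14, 3.14].

## Interface

Orientations are given as a rotation vector (axis times angle).
In Python, from workcell import status, read_camera, camera_info, order gives the robot as it stands.
- The arm moves only by the tool move_arm, never from a script. Its argument "deltas" is a list of rows, each a list of 3 entries, a list of its own where there are three numbers: the turn, a rotation vector about the world's x, y, z as a fraction of full scale, then the shift along the world's x, y, z as a fraction of full scale, then the closure, from -1 (fully open) to 1 (shut), so that 0 is half open. A call has 1 to 20 rows; each row is the pose to reach, as a shift and turn from the pose commanded when the call began; what a row does not reach only later rows make up. Full scale, the value 1, is 0.1 m for a shift and pi/2 rad for a turn. A row lasts 1/8 s, in which the tool goes at most 62.5 mm and 10.7 degrees, less where a joint would pass 70% of its speed; a pose out of reach is approached as far as the arm can. A call with a number of a shift or a turn outside -1 to 1 is refused whole. A call with a gripper value outside its range is refused whole. The fingers move at their own pace and stop on an object; "grip_force" is the grip in N (left out, the last holds). Time passes only in rows, so rows that repeat a pose let the fingers close. It gives the time, the measured TCP pose, the force and the opening at its end, in the units of the state.
- status.read_state(): the state, without advancing time (a new reading comes with each control period).
- read_camera(name): name is "scene" or "top" or "wrist"; returns (picture, depth): 400x640x3 uint8, red, green, blue; 400x640 float32, m along the optical axis (not along the pixel's ray), 0 where there is no reading.
- camera_info(name): a dict with "K" (3x3 intrinsics, pixels), "D" ([k1, k2, p1, p2, k3] as OpenCV has them; the pictures are not rectified), "R" (3x3) and "t" (3): a world point X has camera coordinates R X + t. Camera axes: x right, y down, z forward; pixel columns grow to the right and rows downward; lengths in m; the calibration is good to about 2 mm. A picture is of the moment at which its call begins: read the wrist's pose just before it. camera_info takes no time and is no camera call; for the wrist camera it gives the pose at the moment of the call.
- order.finish_job(): hands the job in, once; it reports no verdict.
The state is a dict: "time": time; "q": joint angles; "joint_vel": joint speeds; "joint_torque": joint torques, N m; "tool_pos": TCP position; "tcp_rot": TCP orientation; "wrist_force": force on the tool from outside, world axes, zero at the start; "torque": the same for the moment, N m; "width": opening from 0.0 (shut) to 1.0 (fully open).
Only numpy, scipy, OpenCV 4.12 (cv2) and the standard library are available. Lean on these libraries where they do the work, as an engineer would, in place of code of your own. Each camera call takes 0.05 s, during which the arm holds its last target. There are 200 camera calls.

## Working session

There is one attempt and no reset: what is moved stays moved. The work goes in short steps, Python scripts to look and compute and a tool call to move; the robot and the scene stay as the last step left them, time stands still between calls to the robot, and variables do not carry over. Pictures are saved under pics/ and viewed, about 8 in all and at most 12, crops included, and the job is handed in when it is done.

Besides the shell and the picture viewer there is one more tool, called after ">>>" as a command line: name --argument value ..., lists and objects as JSON in quotes. move_arm: Moves the arm, as the interface text tells. Its arguments: {"type":"object","properties":{"deltas":{"type":"array","items":{"type":"array"}},"grip_force":{"type":"number"}},"required":["deltas"]}

```bash
mkdir -p pics; ls
python3 - <<'E'
from workcell import status, read_camera, camera_info
import cv2,numpy as np
print(status.read_state())
for n in ("top","scene"):
    p,d=read_camera(n); np.savez(f"pics/{n}0.npz",p=p,d=d)
    cv2.imwrite(f"pics/{n}0.png",p[:,:,::-1]); c=camera_info(n); print(n,c)
E
```

```text
pics
{'time': 0.0, 'q': array([ 1.15304692e+00,  2.64774528e-01,  1.60538964e+00,  9.99156126e-06,
        1.27371717e+00, -3.68342660e-02]), 'joint_vel': array([-0.00262396, -0.00079649, -0.00161691, -0.00129939, -0.000186  ,
        0.0002035 ]), 'joint_torque': array([ 1.87689126e-03, -5.15101862e+01, -3.67314827e+01,  2.03722934e-04,
        1.27631030e-02, -8.83206127e-06]), 'tool_pos': array([0.25059974, 0.62595463, 0.2299392 ]), 'tcp_rot': array([-0.59463405, -3.08426716,  0.00349861]), 'wrist_force': array([-0.41806067, -0.43400728, -0.41104994]), 'torque': array([ 0.00679593,  0.01381393, -0.04301002]), 'width': 0.9971128482342553}
top {'K': array([[413.56995821,   0.        , 319.54426615],
       [  0.        , 413.56995821, 203.10902326],
       [  0.        ,   0.        ,   1.        ]]), 'D': array([-0.07013516,  0.        ,  0.        ,  0.        ,  0.        ]), 'R': array([[-0.02165676, -0.999658  ,  0.01465849],
       [-0.99439142,  0.02001985, -0.10385038],
       [ 0.1035214 , -0.01682534, -0.99448491]]), 't': array([-0.00352651,  0.56161976,  1.29165784])}
scene {'K': array([[512.5911154 ,   0.        , 320.28065847],
       [  0.        , 512.5911154 , 196.35164269],
       [  0.        ,   0.        ,   1.        ]]), 'D': array([0.02196017, 0.        , 0.        , 0.        , 0.        ]), 'R': array([[ 0.85143342,  0.52445837,  0.00213316],
       [ 0.39294041, -0.63521581, -0.66490503],
       [-0.34735999,  0.56696057, -0.74692486]]), 't': array([-0.48590153, -0.18483511,  1.83760313])}
```

View pics/top0.png

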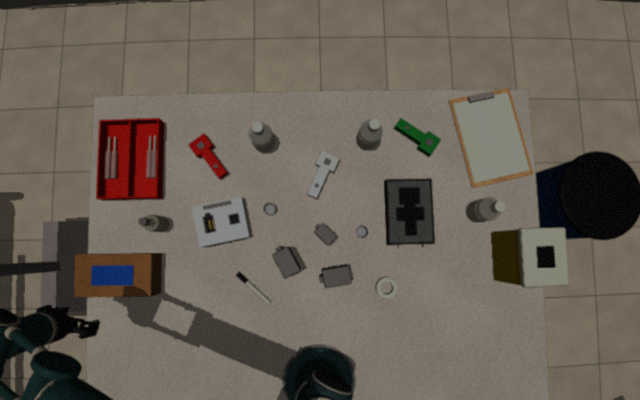

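View pics/scene0.png

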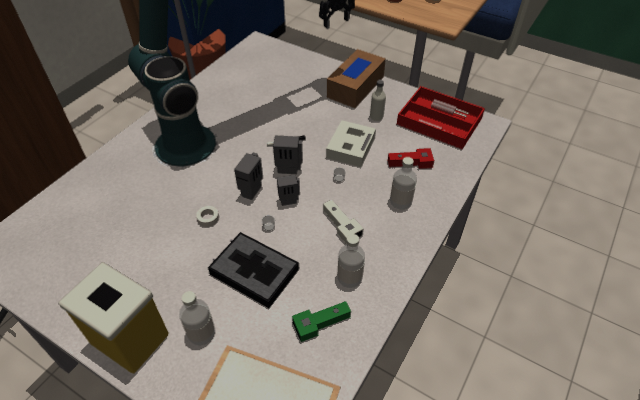

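The top view shows the smallest pack near (326,233), the white probe at (323,174) with its head up, the dock at (221,222) and the case at (409,212). The two larger packs, at (288,262) and (337,275), are look-alikes. Next I'll measure coarsely from the depth image.

```bash
cat > h.py <<'E'
import numpy as np,cv2
from workcell import status, read_camera, camera_info
def rays(uv,c):
    n=cv2.undistortPoints(np.float64(uv).reshape(-1,1,2),c["K"],c["D"]).reshape(-1,2)
    return np.c_[n,np.ones(len(n))]
def cloud(d,c):
    v,u=np.mgrid[:d.shape[0],:d.shape[1]]
    r=rays(np.stack([u.ravel(),v.ravel()],1),c)
    return (((r*d.reshape(-1,1))-c["t"])@c["R"]).reshape(*d.shape,3)
def onplane(uv,z,c):
    r=rays(uv,c)@c["R"]; o=-c["R"].T@c["t"]
    return o+r*((z-o[2])/r[:,2])[:,None]
def rect(P):
    (cx,cy),(w,h),a=cv2.minAreaRect(np.float32(P[:,:2]*1000))
    return [round(float(x),1) for x in (cx,cy,w,h,a)]
E
python3 - <<'E'
from h import *
z=np.load("pics/top0.npz");p,d=z["p"],z["d"];c=camera_info("top");X=cloud(d,c)
tab=X[250:260,180:230,2];print("table z",np.median(tab),tab.std())
for name,(u0,v0,u1,v1),(a,b) in [("pack",(308,215,342,250),(.08,.12)),("packB",(268,240,305,280),(.07,.2)),("packC",(314,258,358,290),(.07,.2)),("dock",(185,190,255,250),(.035,.06)),("case",(380,170,440,250),(.025,.05)),("probe",(300,145,345,200),(.025,.05)),
 ("sal0",(245,115,280,155),(.1,.25)),("sal1",(355,115,385,155),(.1,.25)),("sal2",(465,190,505,225),(.1,.25)),("gel",(135,205,175,235),(.08,.25)),("cup",(260,200,280,218),(.01,.2)),("cup2",(352,222,370,240),(.01,.2))]:
    R=X[v0:v1,u0:u1].reshape(-1,3);R=R[(R[:,2]>a)&(R[:,2]<b)]
    if len(R)>5: print(name,len(R),rect(R),"z",np.round(np.percentile(R[:,2],[5,50,95]),3))
im=cv2.resize(p[140:300,180:445,::-1],None,fx=3,fy=3,interpolation=cv2.INTER_CUBIC)
cv2.imwrite("pics/crop.png",cv2.convertScaleAbs(im,alpha=1.5,beta=10))
E
```

```text
table z 0.0006138826028826873 0.10370811707915795
pack 283 [462.9, -26.2, 66.0, 38.6, 43.8] z [0.096 0.1   0.104]
packB 538 [384.9, 91.5, 88.6, 54.2, 28.2] z [0.126 0.134 0.138]
packC 569 [337.0, -52.8, 55.0, 91.4, 8.1] z [0.127 0.134 0.138]
dock 1825 [507.3, 299.1, 130.5, 160.6, 10.8] z [0.041 0.046 0.051]
case 2077 [525.7, -302.4, 217.1, 149.8, 0.2] z [0.029 0.034 0.039]
probe 646 [651.0, -21.4, 63.6, 150.1, 64.8] z [0.033 0.038 0.043]
sal0 455 [766.8, 162.6, 66.0, 70.8, 24.3] z [0.11  0.133 0.186]
sal1 453 [768.8, -174.5, 70.5, 65.0, 71.3] z [0.111 0.132 0.186]
sal2 482 [526.7, -524.3, 68.1, 66.6, 4.1] z [0.109 0.131 0.186]
gel 292 [506.7, 495.9, 45.4, 50.8, 78.5] z [0.088 0.112 0.161]
cup 59 [547.6, 147.2, 40.2, 39.4, 18.3] z [0.012 0.028 0.036]
cup2 57 [466.6, -147.5, 38.5, 38.8, 2.5] z [0.014 0.028 0.037]
```

View pics/crop.png

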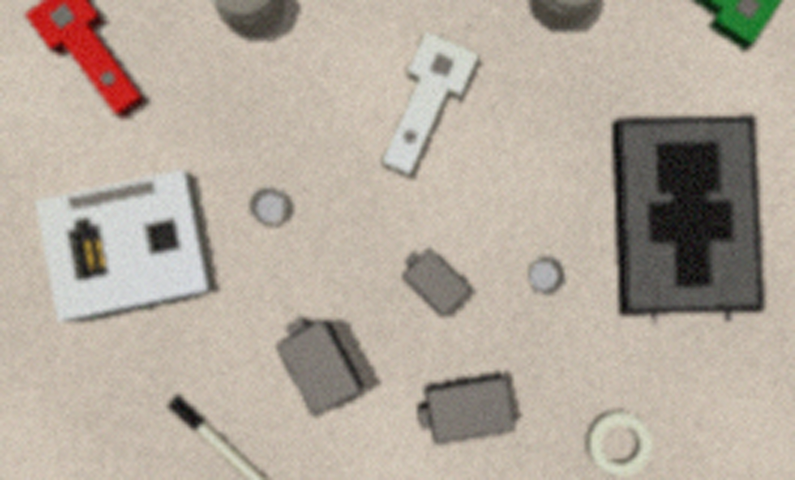

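The pack's rib points to upper left, so its yaw is about 44°. The dock's yaw is about 11° with the keyway up (+x), the probe's about -25° and the case's about 1°. I'll move over the dock for a close look.

>>> move_arm --deltas '[[[0,0,-0.15],[0.32,-0.4,0.1],-1],[[0,0,-0.3],[0.63,-0.8,0.2],-1],[[0,0,-0.3],[0.63,-0.8,0.2],-1]]'

```text
time: 0.48
tool_pos: [0.3161, 0.5444, 0.252]
tcp_rot: [1.308, 2.855, 0.0]
wrist_force: [-0.3, 0.1, 0.4]
width: 0.994
```

>>> move_arm --deltas '[[[0,0,-0.15],[0.32,-0.4,0.1],-1],[[0,0,-0.3],[0.63,-0.8,0.2],-1],[[0,0,-0.3],[0.63,-0.8,0.2],-1]]'

```text
time: 0.85
tool_pos: [0.3791, 0.4643, 0.272]
tcp_rot: [1.939, 2.47, 0.001]
wrist_force: [-0.5, -0.2, -0.9]
width: 1.001
```

>>> move_arm --deltas '[[[0,0,-0.15],[0.32,-0.4,0.1],-1],[[0,0,-0.3],[0.63,-0.8,0.2],-1],[[0,0,-0.3],[0.63,-0.8,0.2],-1]]'

```text
time: 1.23
tool_pos: [0.4421, 0.3841, 0.2919]
tcp_rot: [2.462, 1.949, 0.002]
wrist_force: [0.0, 0.0, 0.5]
width: 1.0
```

>>> move_arm --deltas '[[[0,0,-0.15],[0.32,-0.4,0.1],-1],[[0,0,-0.3],[0.63,-0.8,0.2],-1],[[0,0,-0.3],[0.63,-0.8,0.2],-1],[[0,0,-0.3],[0.63,-0.8,0.2],-1],[[0,0,-0.3],[0.63,-0.8,0.2],-1]]'

```text
time: 1.85
tool_pos: [0.5024, 0.3068, 0.3107]
tcp_rot: [-2.844, -1.335, 0.002]
wrist_force: [-1.2, -0.4, 0.3]
width: 0.999
```

```bash
cat >> h.py <<'E'
from scipy.spatial.transform import Rotation as Rn
def tool(p=1):
    s=status.read_state();R=Rn.from_rotvec(s["tcp_rot"]).as_matrix()
    if p: print("t",round(s["time"],2),"tcp",np.round(s["tool_pos"]*1000,1),"yaw_y",round(np.degrees(np.arctan2(R[1,1],R[0,1])),2),"tilt",np.round(R[:2,2],4),"F",np.round(s["wrist_force"],1),"w",round(s["width"],3),"q6",round(s["q"][5],2))
    return s,R
def snap(cam,name):
    c=camera_info(cam);p,d=read_camera(cam);cv2.imwrite(f"pics/{name}.png",p[:,:,::-1]);np.savez(f"pics/{name}.npz",p=p,d=d,**c)
    return p,d,c
E
python3 - <<'E'
from h import *
tool();p,d,c=snap("wrist","w1")
print("cam at",-c["R"].T@c["t"],"axis",c["R"][2])
E
```

```text
t 1.85 tcp [502.4 306.8 310.7] yaw_y -39.69 tilt [-0.001  -0.0004] F [-1.2 -0.4  0.3] w 0.999 q6 1.2
cam at [0.55119536 0.36593586 0.45412333] axis [-0.19260121 -0.23004512 -0.95393082]
```

View pics/w1.png

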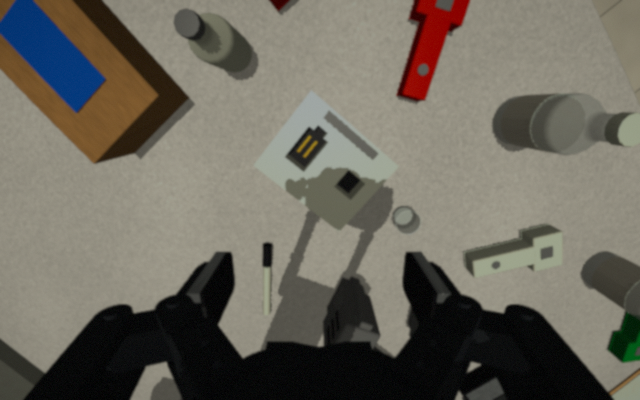

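The wrist view shows the dock with its keyed bay at (308,147), keyway to the upper right, and the small square hole at (348,183). I'll measure them on the z=46 mm plane.

Run:
```python
from h import *
z=np.load("pics/w1.npz");p,d=z["p"],z["d"];c=dict(R=z["R"],t=z["t"],K=z["K"],D=z["D"])
X=cloud(d,c);m=(X[...,2]>.036)&(X[...,2]<.056);m[:85]=0;m[235:]=0;m[:,:245]=0;m[:,405:]=0
n,L,S,_=cv2.connectedComponentsWithStats(m.astype(np.uint8));k=1+S[1:,4].argmax();m=L==k
print("dock",rect(X[m]),np.median(X[m][:,2]))
# hole via depth (below top) and via colour
reg=np.zeros(m.shape,np.uint8);reg[115:180,280:335]=1
g=cv2.cvtColor(p,cv2.COLOR_RGB2GRAY);print(np.percentile(g[m],[5,50,95]))
for nm,mm in(("depth",(X[...,2]<.036)),("col",g<100)):
    q=(mm&(reg>0)).astype(np.uint8);q=cv2.morphologyEx(q,cv2.MORPH_CLOSE,np.ones((7,7)))
    n,L,S,C=cv2.connectedComponentsWithStats(q);k=1+S[1:,4].argmax();cn=max(cv2.findContours((L==k).astype(np.uint8),0,1)[0],key=len).reshape(-1,2)
    P=onplane(cn,.046,c);r=rect(P);print(nm,S[k],r)
    for a in (10,10.5,11,11.5,12):
        t=np.radians(a);x=P[:,0]*np.cos(t)+P[:,1]*np.sin(t);y=-P[:,0]*np.sin(t)+P[:,1]*np.cos(t);print(a,np.round(1000*np.array([x.min(),x.max(),y.min(),y.max()]),1))
z0=cv2.resize(p[80:235,245:405,::-1],None,fx=4,fy=4,interpolation=cv2.INTER_CUBIC);cv2.imwrite("pics/w1c.png",z0)
```

```text
dock [509.4, 299.0, 130.8, 160.9, 10.9] 0.04697026559500729
[ 97. 160. 165.]
depth [ 286  125   41   46 1000] [507.8, 336.0, 61.1, 33.2, 11.0]
10 [527.7 589.  225.7 259.6]
10.5 [529.9 591.1 221.  254.6]
11 [532.  593.1 216.3 249.5]
11.5 [534.  595.1 211.4 244.7]
12 [535.9 597.1 206.3 239.9]
col [286 126  41  45 986] [506.8, 335.8, 61.8, 32.5, 10.6]
10 [526.4 588.2 226.2 259.1]
10.5 [528.6 590.3 221.6 254.1]
11 [530.6 592.4 216.7 249.4]
11.5 [532.5 594.4 211.7 244.6]
12 [534.4 596.4 206.6 239.9]
```

>>> move_arm --deltas '[[[0,0,0],[-0.05,-0.42,-0.07],-1],[[0,0,0],[-0.1,-0.84,-0.15],-1]]'

```text
time: 2.15
tool_pos: [0.4923, 0.2227, 0.2959]
tcp_rot: [2.842, 1.338, -0.0]
wrist_force: [0.0, 0.0, 0.5]
width: 1.002
```

>>> move_arm --deltas '[[[0,0,0],[-0.05,-0.42,-0.07],-1],[[0,0,0],[-0.1,-0.84,-0.15],-1]]'

```text
time: 2.4
tool_pos: [0.4823, 0.1381, 0.281]
tcp_rot: [2.843, 1.336, 0.0]
wrist_force: [-0.2, -0.0, 0.1]
width: 0.997
```

>>> move_arm --deltas '[[[0,0,-0.04],[-0.05,-0.42,-0.07],-1],[[0,0,-0.07],[-0.1,-0.84,-0.15],-1]]'

```text
time: 2.65
tool_pos: [0.4724, 0.0541, 0.2661]
tcp_rot: [2.913, 1.175, 0.001]
wrist_force: [0.2, -0.4, -0.2]
width: 1.003
```

>>> move_arm --deltas '[[[0,0,0],[-0.05,-0.42,-0.07],-1],[[0,0,0],[-0.1,-0.84,-0.15],-1],[[0,0,0],[-0.1,-0.84,-0.15],-1],[[0,0,0],[-0.1,-0.84,-0.15],-1]]'

```text
time: 3.15
tool_pos: [0.4629, -0.0286, 0.2514]
tcp_rot: [-2.913, -1.175, -0.001]
wrist_force: [0.1, 0.3, 0.3]
width: 0.999
```

Run:
```python
from h import *
s,R=tool();p,d,c=snap("wrist","w2");X=cloud(d,c)
m=(X[...,2]>.088)&(X[...,2]<.112)&(np.hypot(X[...,0]-.46,X[...,1]+.029)<.07)
n,L,S,C=cv2.connectedComponentsWithStats(m.astype(np.uint8));k=1+S[1:,4].argmax();print(S[k],C[k],rect(X[L==k]),np.median(X[L==k][:,2]))
P=X[L==k]*1000
for a in np.arange(41,48,1):
    t=np.radians(a);x=P[:,0]*np.cos(t)+P[:,1]*np.sin(t);y=-P[:,0]*np.sin(t)+P[:,1]*np.cos(t);q=[x.min(),x.max(),y.min(),y.max()];print(a,np.round(q,1),q[1]-q[0],q[3]-q[2])
```

```text
t 3.15 tcp [462.9 -28.6 251.4] yaw_y -46.08 tilt [0.0002 0.0006] F [0.1 0.3 0.3] w 0.999 q6 0.69
[ 299  147   40   65 2256] [318.5447695  181.39539007] [465.9, -25.8, 67.4, 40.7, 44.1] 0.10083734745365874
41 [ 300.1  368.5 -346.3 -303.8] 68.4049152646852 42.478445776279045
42 [ 294.7  362.7 -351.5 -310. ] 68.04489550314167 41.584554303920925
43 [ 289.2  356.8 -356.8 -316. ] 67.66414860726223 40.86367645380511
44 [ 283.6  350.9 -362.6 -321.9] 67.33626656728842 40.70023958796543
45 [ 277.3  344.9 -368.2 -327. ] 67.58703081714424 41.231005464735745
46 [ 270.9  338.8 -373.7 -331.9] 67.86098964995426 41.857513912993056
47 [ 264.5  332.7 -379.1 -336.6] 68.14338467800422 42.49056425031608
```

View pics/w2.png

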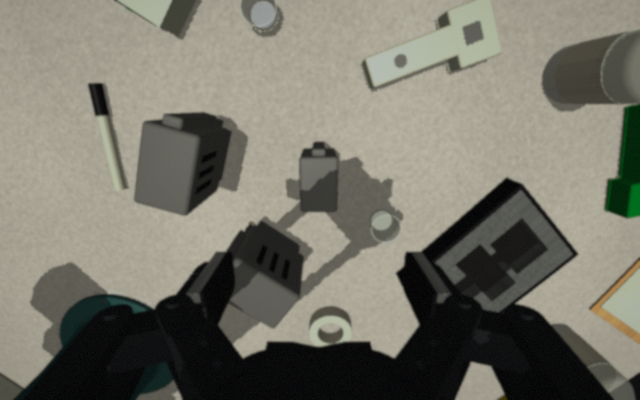

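The pack body centre is (463.0,-28.6) with yaw 44°, and the TCP is already right above it. Now I'll go down and grip.

>>> move_arm --deltas '[[[0,0,0],[0,0,-0.5],-1],[[0,0,0],[0,0,-1],-1]]'

```text
time: 3.45
tool_pos: [0.4644, -0.028, 0.1515]
tcp_rot: [2.911, 1.177, 0.005]
wrist_force: [-0.0, -0.9, -0.0]
width: 1.001
```

>>> move_arm --deltas '[[[0,0,0],[0,0,-0.3],-1],[[0,0,0],[0,0,-0.6],-1],[[0,0,0],[0,0,-0.8],-1],[[0,0,0],[0,0,-1],-1],[[0,0,0],[0,0,-1],1],[[0,0,0],[0,0,-1],1],[[0,0,0],[0,0,-1],1],[[0,0,0],[0,0,-1],1],[[0,0,0],[0,0,-1],1],[[0,0,0],[0,0,-1],1],[[0,0,0],[0,0,-1],1],[[0,0,0],[0,0,-1],1]]' --grip_force 60

```text
time: 4.95
tool_pos: [0.464, -0.029, 0.0526]
tcp_rot: [2.914, 1.173, 0.004]
wrist_force: [-1.1, 3.9, 6.1]
width: 0.464
```

```bash
python3 -c "
from h import *
tool()"
```

```text
t 4.95 tcp [464.  -29.   52.6] yaw_y -46.15 tilt [0.0023 0.0008] F [-1.1  3.9  6.1] w 0.464 q6 0.69
```

>>> move_arm --deltas '[[[0,0,0],[0,0,0.15],1],[[0,0,0],[0,0,0.5],1],[[0,0,0],[0,0,0.8],1],[[0,0,0],[0,0,1],1]]'

```text
time: 5.45
tool_pos: [0.4629, -0.0298, 0.153]
tcp_rot: [2.913, 1.173, 0.001]
wrist_force: [0.5, -0.9, -4.2]
width: 0.459
```

>>> move_arm --deltas '[[[0,0,-0.02],[0.02,0.2,0],1],[[0,0,-0.05],[0.05,0.5,0],1],[[0,0,-0.09],[0.1,0.91,0],1]]'

```text
time: 5.82
tool_pos: [0.4723, 0.0615, 0.1513]
tcp_rot: [2.991, 0.959, -0.001]
wrist_force: [0.2, -0.7, -4.9]
width: 0.457
```

>>> move_arm --deltas '[[[0,0,-0.04],[0.05,0.45,0],1],[[0,0,-0.09],[0.1,0.91,0],1]]'

```text
time: 6.08
tool_pos: [0.4824, 0.1533, 0.1513]
tcp_rot: [3.051, 0.747, -0.001]
wrist_force: [1.0, -0.1, -4.6]
width: 0.465
```

>>> move_arm --deltas '[[[0,0,-0.04],[0.05,0.45,0],1],[[0,0,-0.09],[0.1,0.91,0],1]]'

```text
time: 6.32
tool_pos: [0.4924, 0.2444, 0.1512]
tcp_rot: [3.095, 0.53, -0.001]
wrist_force: [0.4, 0.1, -3.3]
width: 0.464
```

>>> move_arm --deltas '[[[0,0,-0.05],[0.05,0.45,0],1],[[0,0,-0.08],[0.08,0.7,0],1],[[0,0,-0.1],[0.1,0.9,0],1],[[0,0,-0.1],[0.1,0.9,0],1],[[0,0,-0.1],[0.1,0.9,0],1],[[0,0,-0.1],[0.1,0.9,0],1]]'

```text
time: 7.08
tool_pos: [0.5027, 0.3325, 0.1511]
tcp_rot: [3.128, 0.289, -0.001]
wrist_force: [-0.7, 0.6, -4.2]
width: 0.464
```

Run:
```python
from h import *
s,R=tool();p,d,c=snap("wrist","w3");X=cloud(d,c)
D=np.hypot(X[...,0]-.5025,X[...,1]-.3347)
print("pack top pts",[ (zz,int(((abs(X[...,2]-zz)<.006)&(D<.06)).sum())) for zz in (.17,.18,.19,.2,.21)])
m=(X[...,2]>.18)&(X[...,2]<.225)&(D<.055)
print(rect(X[m]),np.percentile(X[m][:,2],[5,50,95]))
```

```text
t 7.08 tcp [502.7 332.5 151.1] yaw_y -79.46 tilt [-0.0005 -0.0007] F [-0.7  0.6 -4.2] w 0.464 q6 1.93
pack top pts [(0.17, 993), (0.18, 1323), (0.19, 1830), (0.2, 13666), (0.21, 7289)]
[512.6, 336.6, 54.4, 107.5, 14.1] [0.19071436 0.20012122 0.22254137]
```

View pics/w3.png

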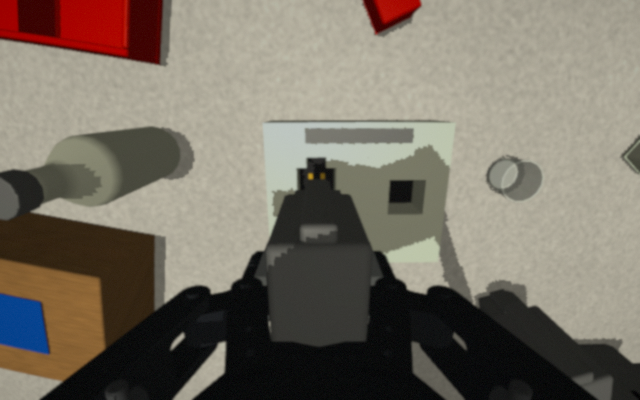

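The pack is held upright with its rib towards the keyway, which is visible at (317,163). The square hole is at (402,192). I'll compare pack and bay within this one view.

Run:
```python
from h import *
z=np.load("pics/w3.npz");p,d=z["p"],z["d"];c=dict(R=z["R"],t=z["t"],K=z["K"],D=z["D"]);X=cloud(d,c)
g=cv2.cvtColor(p,cv2.COLOR_RGB2GRAY);print(g[300,280:370:20],g[300,262:272],g[232,300:340:8],g[320,366:378])
def ext(P,a):
    t=np.radians(a);x=P[:,0]*np.cos(t)+P[:,1]*np.sin(t);y=-P[:,0]*np.sin(t)+P[:,1]*np.cos(t);return np.round(1000*np.r_[np.percentile(x,[0.3,99.7]),np.percentile(y,[.3,99.7])],1)
m=(g>38)&(X[...,2]>.19)&(X[...,2]<.21);m[:220]=0;m[350:]=0;m[:,:255]=0;m[:,385:]=0
n,L,S,C=cv2.connectedComponentsWithStats(m.astype(np.uint8));k=1+S[1:,4].argmax();P=X[L==k];print("pack",S[k],rect(P),np.median(P[:,2]))
for a in(10,10.5,11,11.5):print(a,ext(P,a))
# body outline below rib row
m=(abs(X[...,2]-.046)<.008);m[:115]=0;m[265:]=0;m[:,:255]=0;m[:,465:]=0
P=X[m];print("dock",rect(P),np.median(P[:,2]))
for a in(10.5,11):print(a,ext(P,a))
# keyway & visible hole
m=(g<70)&(X[...,2]<.04);m[:150]=0;m[200:]=0;m[:,:290]=0;m[:,345:]=0
for v in range(156,196,3):
    u=np.where(m[v])[0]
    if len(u):print(v,u.min(),u.max(),end=" | ")
v,u=np.where(m);P=onplane(np.c_[u,v],.046,c);print();print("hole",ext(P,10.9))
t=np.radians(10.9);tc=status.read_state()["tool_pos"];print("tcp in rot frame",1000*(tc[0]*np.cos(t)+tc[1]*np.sin(t)),1000*(-tc[0]*np.sin(t)+tc[1]*np.cos(t)))
```

```text
[56 57 57 57 56] [13  9 15 12 13 14 29 40 46 49] [ 68 114 112 107  62] [49 51 46 34 22 13 11 11  7  9 10 10]
pack [  255   220   128   126 11056] [513.2, 334.6, 54.3, 51.1, 18.2] 0.19930019846825286
10 [537.5 589.8 217.9 263.5]
10.5 [539.5 591.9 213.  258.5]
11 [541.6 593.9 208.  253.6]
11.5 [543.5 595.9 203.  248.6]
dock [509.2, 298.9, 131.1, 160.8, 10.8] 0.04695928076668814
10.5 [492.  620.4 121.6 281.2]
11 [493.2 622.2 116.9 276.2]
159 308 324 | 162 308 325 | 165 308 325 | 168 307 332 | 171 299 334 | 174 299 334 | 177 299 334 | 180 299 334 | 183 299 334 | 186 299 334 | 189 299 334 | 
hole [564.1 590.8 217.9 248.7]
tcp in rot frame 556.5778735043419 231.55170363634042
```

Run:
```python
from h import *
z=np.load("pics/w3.npz");p,d=z["p"],z["d"];c=dict(R=z["R"],t=z["t"],K=z["K"],D=z["D"])
g=cv2.GaussianBlur(cv2.cvtColor(p,cv2.COLOR_RGB2GRAY),(1,3),0).astype(int)
t=np.radians(10.9)
for v in range(285,335,8):
    r=g[v];l=260+np.argmax(r[260:300]>33);R=340+np.argmax(r[340:400]<33)-1
    P=1000*onplane([[l-.5,v],[R+.5,v]],.1993,c);y=-P[:,0]*np.sin(t)+P[:,1]*np.cos(t);x=P[:,0]*np.cos(t)+P[:,1]*np.sin(t);print(v,l,R,np.round(y,1),y.mean().round(2),x.round(1))
# rib of pack top: bright column range
for v in(228,234,240):
    r=g[v];u=np.where(r[290:350]>90)[0]+290;P=1000*onplane([[u.min()-.5,v],[u.max()+.5,v]],.1993,c);y=-P[:,0]*np.sin(t)+P[:,1]*np.cos(t);print("rib",v,u.min(),u.max(),y.round(1),y.mean().round(1))
u=g[205:260,318];print(u)
```

```text
285 263 374 [252.8 210.4] 231.64 [569.1 568.8]
293 268 369 [251.2 212.2] 231.66 [565.5 565.3]
301 269 368 [251.  212.4] 231.68 [561.9 561.6]
309 269 368 [251.2 212.2] 231.7 [558.1 557.9]
317 267 369 [252.3 211.6] 231.92 [554.3 554.1]
325 268 366 [252.1 212.6] 232.35 [550.4 550.2]
333 270 366 [251.6 212.4] 231.97 [546.4 546.2]
rib 228 302 333 [237.5 226.2] 231.9
rib 234 302 317 [237.6 231.9] 234.7Traceback (most recent call last):
  File "<stdin>", line 10, in <module>
    return umr_minimum(a, axis, None, out, keepdims, initial, where)
ValueError: zero-size array to reduction operation minimum which has no identity
```

Pack minus bay is about (-1, -1.6) mm in the dock frame. I'll correct that and start the insertion.

>>> move_arm --deltas '[[[0,0,0.004],[0.005,0.017,-0.15],1],[[0,0,0.004],[0.005,0.017,-0.35],1],[[0,0,0.004],[0.005,0.017,-0.47],1],[[0,0,0.004],[0.005,0.017,-0.5],1],[[0,0,0.004],[0.005,0.017,-0.53],1],[[0,0,0.004],[0.005,0.017,-0.56],1],[[0,0,0.004],[0.005,0.017,-0.59],1],[[0,0,0.004],[0.005,0.017,-0.6],1],[[0,0,0.004],[0.005,0.017,-0.6],1]]'

```text
time: 8.25
tool_pos: [0.5034, 0.3353, 0.0913]
tcp_rot: [-3.127, -0.299, -0.0]
wrist_force: [-0.2, -0.1, -4.7]
width: 0.46
```

```bash
python3 -c "
from h import *
s,_=tool();print(s['torque'])"
```

```text
t 8.25 tcp [503.4 335.3  91.3] yaw_y -79.06 tilt [0.0001 0.    ] F [-0.2 -0.1 -4.7] w 0.46 q6 1.93
[-0.00897739 -0.0533752   0.01676163]
```

No contact force at 7 mm in. I'll continue to home.

>>> move_arm --deltas '[[[0,0,0],[0,0,-0.04],1],[[0,0,0],[0,0,-0.08],1],[[0,0,0],[0,0,-0.12],1],[[0,0,0],[0,0,-0.16],1],[[0,0,0],[0,0,-0.2],1],[[0,0,0],[0,0,-0.22],1],[[0,0,0],[0,0,-0.23],1],[[0,0,0],[0,0,-0.23],1]]'

```text
time: 9.25
tool_pos: [0.5034, 0.3354, 0.0687]
tcp_rot: [-3.127, -0.299, -0.0]
wrist_force: [-2.3, -1.1, -0.0]
width: 0.463
```

```bash
python3 -c "
from h import *
s,_=tool();print(s['torque'])"
```

```text
t 9.25 tcp [503.4 335.4  68.7] yaw_y -79.06 tilt [0.0001 0.0001] F [-2.3 -1.1 -0. ] w 0.463 q6 1.93
[-0.2347526   0.303794   -0.00483983]
```

>>> move_arm --deltas '[[[0,0,0],[0,0,-0.01],1],[[0,0,0],[0,0,-0.015],1],[[0,0,0],[0,0,-0.015],1]]'

```text
time: 9.62
tool_pos: [0.5035, 0.3354, 0.0687]
tcp_rot: [-3.127, -0.3, -0.0]
wrist_force: [-5.0, -2.7, 8.0]
width: 0.464
```

```bash
python3 -c "
from h import *
s,_=tool();print(s['torque'])"
```

```text
t 9.62 tcp [503.5 335.4  68.7] yaw_y -79.05 tilt [0.0003 0.0001] F [-5.  -2.7  8. ] w 0.464 q6 1.93
[-0.760652    0.81810259 -0.09137159]
```

The pack is seated: z stays at 68.7 mm (predicted 68.6) under a 12 N push. I'll release, rise and look.

>>> move_arm --deltas '[[[0,0,0],[0,0,0.015],-1],[[0,0,0],[0,0,0.015],-1],[[0,0,0],[0,0,0.015],-1],[[0,0,0],[0,0,0.015],-1],[[0,0,0],[0,0,0.015],-1],[[0,0,0],[0,0,0.015],-1],[[0,0,0],[0,0,0.015],-1],[[0,0,0],[0,0,0.2],-1],[[0,0,0],[0,0,0.5],-1],[[0,0,0],[0,0,1],-1]]'

```text
time: 10.88
tool_pos: [0.5022, 0.3346, 0.167]
tcp_rot: [3.126, 0.299, -0.005]
wrist_force: [0.7, 0.7, 0.8]
width: 0.996
```

>>> move_arm --deltas '[[[0,0,0],[0,0,0.5],-1],[[0,0,0],[0,0,1],-1],[[0,0,0],[0,0,1],-1],[[0,0,0],[0,0,1],-1]]'

```text
time: 11.38
tool_pos: [0.5034, 0.3353, 0.2678]
tcp_rot: [-3.127, -0.299, -0.002]
wrist_force: [-0.8, 0.4, -0.7]
width: 0.995
```

Run:
```python
from h import *
s,R=tool();p,d,c=snap("wrist","w4");X=cloud(d,c)
for a,b in((.055,.08),(.08,.13)):
    m=(X[...,2]>a)&(X[...,2]<b)&(np.hypot(X[...,0]-.503,X[...,1]-.335)<.06)
    P=X[m];print(m.sum(),rect(P),np.percentile(P[:,2],[5,50,95]))
```

```text
t 11.38 tcp [503.4 335.3 267.8] yaw_y -79.06 tilt [0.0011 0.0007] F [-0.8  0.4 -0.7] w 0.995 q6 1.93
80 [535.2, 342.1, 8.9, 37.8, 11.0] [0.05635852 0.06565653 0.07486015]
2351 [506.7, 337.0, 67.0, 40.7, 12.6] [0.10486313 0.11680919 0.11800589]
```

The pack top is at 116.8 mm against 116 expected, so it is home and free. Next I'll look at the case, then the probe.

>>> move_arm --deltas '[[[0,0,-0.03],[0.02,-0.45,0],-1],[[0,0,-0.06],[0.03,-0.91,0],-1]]'

```text
time: 11.68
tool_pos: [0.5051, 0.2432, 0.2643]
tcp_rot: [3.136, 0.152, -0.006]
wrist_force: [0.4, -0.2, -0.4]
width: 1.001
```

>>> move_arm --deltas '[[[0,0,-0.03],[0.02,-0.45,0],-1],[[0,0,-0.06],[0.03,-0.91,0],-1]]'

```text
time: 11.92
tool_pos: [0.508, 0.1517, 0.2645]
tcp_rot: [3.141, 0.002, -0.006]
wrist_force: [-0.3, 1.1, 0.2]
width: 0.996
```

>>> move_arm --deltas '[[[0,0,-0.03],[0.02,-0.45,0],-1],[[0,0,-0.06],[0.03,-0.91,0],-1]]'

```text
time: 12.18
tool_pos: [0.511, 0.0608, 0.2646]
tcp_rot: [3.138, -0.146, -0.006]
wrist_force: [0.6, 0.5, -0.3]
width: 0.996
```

>>> move_arm --deltas '[[[0,0,-0.03],[0.02,-0.45,0],-1],[[0,0,-0.06],[0.03,-0.91,0],-1]]'

```text
time: 12.42
tool_pos: [0.514, -0.03, 0.2646]
tcp_rot: [-3.128, 0.294, 0.006]
wrist_force: [1.1, 0.1, -0.3]
width: 1.0
```

>>> move_arm --deltas '[[[0,0,-0.03],[0.02,-0.45,0],-1],[[0,0,-0.06],[0.03,-0.91,0],-1]]'

```text
time: 12.68
tool_pos: [0.517, -0.1208, 0.2646]
tcp_rot: [-3.11, 0.441, 0.006]
wrist_force: [0.3, -0.8, -0.1]
width: 0.998
```

>>> move_arm --deltas '[[[0,0,-0.03],[0.02,-0.45,0],-1],[[0,0,-0.06],[0.03,-0.91,0],-1]]'

```text
time: 12.92
tool_pos: [0.5201, -0.2116, 0.2645]
tcp_rot: [-3.085, 0.587, 0.006]
wrist_force: [1.2, 0.8, -0.6]
width: 1.0
```

>>> move_arm --deltas '[[[0,0,-0.03],[0.02,-0.45,0],-1],[[0,0,-0.06],[0.03,-0.91,0],-1],[[0,0,-0.06],[0.03,-0.91,0],-1],[[0,0,-0.06],[0.03,-0.91,0],-1]]'

```text
time: 13.42
tool_pos: [0.5235, -0.3009, 0.2649]
tcp_rot: [-3.054, 0.73, 0.005]
wrist_force: [0.1, -0.3, 0.6]
width: 1.002
```

Run:
```python
from h import *
s,R=tool();p,d,c=snap("wrist","w5");X=cloud(d,c)
g=cv2.cvtColor(p,cv2.COLOR_RGB2GRAY)
m=(X[...,2]>.027)&(X[...,2]<.044)&(np.hypot(X[...,0]-.526,X[...,1]+.302)<.15)
n,L,S,C=cv2.connectedComponentsWithStats(m.astype(np.uint8));k=1+S[1:,4].argmax();print("case",S[k],rect(X[L==k]),np.median(X[L==k][:,2]))
m=(X[...,2]<.024)&(X[...,2]>0.005)&(np.hypot(X[...,0]-.526,X[...,1]+.302)<.12)
n,L,S,C=cv2.connectedComponentsWithStats(m.astype(np.uint8));k=1+S[1:,4].argmax();print("pocket",S[k],rect(X[L==k]),np.median(X[L==k][:,2]))
```

```text
t 13.43 tcp [ 523.5 -300.9  264.9] yaw_y -116.88 tilt [-0.0029  0.0025] F [ 0.1 -0.3  0.6] w 1.002 q6 1.48
case [  226    56   176   196 13086] [525.2, -303.0, 220.9, 151.1, 0.1] 0.035104807563179914
pocket [ 266   94   93  123 5694] [530.2, -302.9, 91.6, 156.3, 90.0] 0.013026284724586291
```

View pics/w5.png

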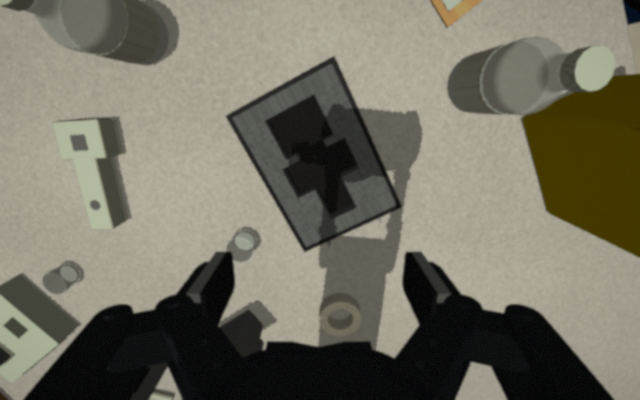

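The case with its pocket is around (315,155), pocket head to the upper left; the probe is at (92,170). I'll refine the pocket from its mouth outline.

Run:
```python
from h import *
z=np.load("pics/w5.npz");p,d=z["p"],z["d"];c=dict(R=z["R"],t=z["t"],K=z["K"],D=z["D"]);X=cloud(d,c)
m=(X[...,2]<.0305)&(X[...,2]>0.005)&(abs(X[...,0]-.53)<.09)&(abs(X[...,1]+.303)<.06)
n,L,S,C=cv2.connectedComponentsWithStats(m.astype(np.uint8));k=1+S[1:,4].argmax();v,u=np.where(L==k)
P=1000*onplane(np.c_[u,v],.0345,c);print("pocket mouth",rect(P/1000))
def row(Q,a):
    t=np.radians(a);return Q[:,0]*np.cos(t)+Q[:,1]*np.sin(t),-Q[:,0]*np.sin(t)+Q[:,1]*np.cos(t)
x,y=row(P,0);print("x",np.percentile(x,[0.1,99.9]),"y",np.percentile(y,[.1,99.9]))
for a,b in((455,470),(475,495),(505,540),(550,552),(560,580),(580,600)):
    q=y[(x>a)&(x<b)];print(a,b,q.min().round(1),q.max().round(1),((q.min()+q.max())/2).round(2))
for a,b in((-345,-340),(-331,-323),(-312,-294),(-283,-275),(-266,-260)):
    q=x[(y>a)&(y<b)];print("y",a,b,q.min().round(1),q.max().round(1))
# case sides
m=(X[...,2]>.027)&(np.hypot(X[...,0]-.526,X[...,1]+.302)<.15);n,L,S,C=cv2.connectedComponentsWithStats(m.astype(np.uint8));Q=X[L==1+S[1:,4].argmax()]*1000
for a in range(440,620,30):
    q=Q[abs(Q[:,0]-a)<6][:,1];print("case",a,q.min().round(1),q.max().round(1))
m=(X[...,2]>.031)&(X[...,2]<.045)&(np.hypot(X[...,0]-.65,X[...,1]+.02)<.1);print("probe",m.sum(),rect(X[m]),np.median(X[m][:,2]))
```

```text
pocket mouth [531.1, -303.3, 154.1, 90.2, 0.1]
x [454.36039109 607.94862188] y [-348.26243101 -258.51859749]
455 470 -322.1 -284.4 -303.24
475 495 -322.0 -284.2 -303.13
505 540 -348.4 -258.3 -303.37
550 552 -322.3 -284.1 -303.25
560 580 -337.3 -269.2 -303.29
580 600 -337.6 -269.1 -303.34
y -345 -340 501.3 544.2
y -331 -323 501.7 607.9
y -312 -294 454.1 608.0
y -283 -275 501.3 607.6
y -266 -260 501.2 543.6Traceback (most recent call last):
  File "<stdin>", line 16, in <module>
    return umr_minimum(a, axis, None, out, keepdims, initial, where)
ValueError: zero-size array to reduction operation minimum which has no identity
```

Pocket: (522.9,-303.3), yaw about 0.1°, with sizes matching what was given. Now to the probe.

>>> move_arm --deltas '[[[0,0,0],[0.2,0.47,0],-1],[[0,0,0.01],[0.4,0.94,0],-1]]'

```text
time: 13.72
tool_pos: [0.5643, -0.2055, 0.2665]
tcp_rot: [-3.061, 0.705, 0.001]
wrist_force: [0.3, -0.2, 0.3]
width: 1.003
```

>>> move_arm --deltas '[[[0,0,0],[0.2,0.47,0],-1],[[0,0,0.01],[0.4,0.94,0],-1]]'

```text
time: 13.98
tool_pos: [0.6043, -0.1104, 0.2667]
tcp_rot: [-3.067, 0.678, 0.0]
wrist_force: [0.2, 0.3, -0.2]
width: 1.001
```

>>> move_arm --deltas '[[[0,0,0],[0.2,0.47,-0.2],-1],[[0,0,0],[0.4,0.94,-0.4],-1],[[0,0,0],[0.4,0.94,-0.4],-1],[[0,0,0],[0.4,0.94,-0.4],-1]]'

```text
time: 14.48
tool_pos: [0.6437, -0.0185, 0.2266]
tcp_rot: [3.067, -0.678, -0.001]
wrist_force: [0.2, -0.2, 0.3]
width: 1.0
```

Run:
```python
from h import *
s,R=tool();p,d,c=snap("wrist","w6");X=cloud(d,c)
m=(X[...,2]>.028)&(X[...,2]<.048)&(np.hypot(X[...,0]-.65,X[...,1]+.02)<.1)
n,L,S,C=cv2.connectedComponentsWithStats(m.astype(np.uint8));k=1+S[1:,4].argmax();Q=X[L==k]*1000
print("probe",S[k],rect(Q/1000),np.median(Q[:,2]))
# handle midline
t=np.radians(-25.2)
def rot(Q,a):
    t=np.radians(a);return Q[:,0]*np.cos(t)+Q[:,1]*np.sin(t),-Q[:,0]*np.sin(t)+Q[:,1]*np.cos(t)
for a in(-26,-25.5,-25,-24.5,-24):
    x,y=rot(Q,a);x0=x.min();o=[]
    for b in(15,35,55,75,90,120,135):
        q=y[abs(x-x0-b)<4];o.append((round(float(q.max()+q.min())/2,1),round(float(q.max()-q.min()),1)))
    print(a,x.min().round(1),x.max().round(1),o)
```

```text
t 14.47 tcp [643.7 -18.5 226.6] yaw_y -114.92 tilt [-0.0009 -0.0004] F [ 0.2 -0.2  0.3] w 1.0 q6 1.94
probe [ 288   99   60  129 5059] [653.9, -22.1, 64.3, 149.5, 64.9] 38.930817169781726
-26 522.5 672.6 [(265.5, 32.8), (266.5, 33.6), (266.8, 33.0), (266.6, 33.5), (266.9, 33.1), (267.3, 63.7), (267.7, 62.6)]
-25.5 524.9 674.7 [(260.8, 32.8), (261.6, 33.6), (261.8, 33.0), (261.4, 33.5), (261.5, 33.1), (261.8, 63.5), (261.9, 62.6)]
-25 527.3 676.7 [(256.1, 32.8), (256.8, 33.6), (256.8, 32.9), (256.2, 33.5), (256.2, 33.1), (256.2, 63.5), (256.2, 62.6)]
-24.5 529.5 679.0 [(251.4, 32.9), (251.9, 33.5), (251.7, 32.9), (250.9, 33.6), (250.8, 33.1), (250.6, 63.5), (250.4, 62.6)]
-24 531.5 681.4 [(246.6, 32.9), (246.9, 33.5), (246.6, 32.9), (245.6, 33.6), (245.4, 33.1), (244.9, 63.5), (244.6, 62.6)]
```

Probe: probe_mid (646.7,-18.7), yaw -25.2°, top at 38.9 mm. Now I'll descend, grip and lift.

>>> move_arm --deltas '[[[0,0,-0.003],[0.03,-0.002,-0.5],-1],[[0,0,-0.003],[0.03,-0.002,-1],-1]]'

```text
time: 14.78
tool_pos: [0.6487, -0.0213, 0.1282]
tcp_rot: [-3.064, 0.691, -0.008]
wrist_force: [0.2, -0.5, 0.2]
width: 0.999
```

>>> move_arm --deltas '[[[0,0,0],[0,0,-0.4],-1],[[0,0,0],[0,0,-0.75],-1],[[0,0,0],[0,0,-0.9],-1],[[0,0,0],[0,0,-0.9],-1]]'

```text
time: 15.28
tool_pos: [0.6468, -0.0206, 0.0365]
tcp_rot: [3.065, -0.69, -0.002]
wrist_force: [0.1, -0.6, 0.6]
width: 1.005
```

```bash
python3 -c "
from h import *
tool()"
```

```text
t 15.28 tcp [646.8 -20.6  36.5] yaw_y -115.39 tilt [-0.0013  0.    ] F [ 0.1 -0.6  0.6] w 1.005 q6 1.94
```

>>> move_arm --deltas '[[[0,0,0.002],[0,0.019,-0.15],-1],[[0,0,0.002],[0,0.019,-0.27],-1],[[0,0,0.002],[0,0.019,-0.295],-1],[[0,0,0.002],[0,0.019,-0.295],-1],[[0,0,0.002],[0,0.019,-0.295],1],[[0,0,0.002],[0,0.019,-0.295],1],[[0,0,0.002],[0,0.019,-0.295],1],[[0,0,0.002],[0,0.019,-0.295],1],[[0,0,0.002],[0,0.019,-0.295],1],[[0,0,0.002],[0,0.019,-0.295],1],[[0,0,0.002],[0,0.019,-0.295],1],[[0,0,0.002],[0,0.019,-0.295],1]]' --grip_force 80

```text
time: 16.77
tool_pos: [0.648, -0.018, 0.0079]
tcp_rot: [-3.066, 0.684, -0.002]
wrist_force: [-0.2, -0.5, 5.7]
width: 0.387
```

```bash
python3 -c "
from h import *
tool()"
```

```text
t 16.77 tcp [648.  -18.    7.9] yaw_y -115.15 tilt [ 0.0012 -0.0001] F [-0.2 -0.5  5.7] w 0.387 q6 1.94
```

>>> move_arm --deltas '[[[0,0,0],[0,0,0.15],1],[[0,0,0],[0,0,0.5],1],[[0,0,0],[0,0,0.9],1],[[0,0,0],[0,0,1],1]]'

```text
time: 17.27
tool_pos: [0.6491, -0.0181, 0.1103]
tcp_rot: [-3.066, 0.684, -0.007]
wrist_force: [0.2, 0.2, -2.6]
width: 0.385
```

>>> move_arm --deltas '[[[0,0,0.03],[-0.1,-0.3,0],1],[[0,0,0.06],[-0.25,-0.6,0],1],[[0,0,0.093],[-0.41,-0.95,0],1]]'

```text
time: 17.65
tool_pos: [0.6044, -0.1131, 0.1052]
tcp_rot: [-3.108, 0.454, 0.005]
wrist_force: [0.4, -1.1, -3.0]
width: 0.383
```

>>> move_arm --deltas '[[[0,0,0.05],[-0.2,-0.47,0],1],[[0,0,0.093],[-0.41,-0.95,0],1]]'

```text
time: 17.9
tool_pos: [0.5633, -0.2084, 0.1053]
tcp_rot: [-3.133, 0.225, 0.005]
wrist_force: [1.5, -1.0, -2.6]
width: 0.389
```

>>> move_arm --deltas '[[[0,0,0.05],[-0.2,-0.47,0],1],[[0,0,0.08],[-0.35,-0.8,0],1],[[0,0,0.093],[-0.42,-0.95,0],1],[[0,0,0.093],[-0.42,-0.95,0],1],[[0,0,0.093],[-0.42,-0.95,0],1],[[0,0,0.093],[-0.42,-0.95,0],1]]'

```text
time: 18.65
tool_pos: [0.5235, -0.3018, 0.1068]
tcp_rot: [-3.141, -0.001, 0.001]
wrist_force: [0.7, -0.5, -3.1]
width: 0.387
```

Run:
```python
from h import *
s,R=tool();p,d,c=snap("wrist","w7");X=cloud(d,c)
g=cv2.cvtColor(p,cv2.COLOR_RGB2GRAY)
m=(g>70)&(X[...,2]>.115)&(X[...,2]<.165)&(abs(X[...,0]-.53)<.1)&(abs(X[...,1]+.303)<.05)
n,L,S,C=cv2.connectedComponentsWithStats(m.astype(np.uint8));k=1+S[1:,4].argmax();Q=X[L==k]*1000
print("probe",S[k],rect(Q/1000),np.percentile(Q[:,2],[5,50,95]))
A=np.c_[Q[:,0]-523,Q[:,1]+303,np.ones(len(Q))];print("plane z",np.linalg.lstsq(A,Q[:,2],rcond=None)[0])
for a in range(545,612,6):
    q=Q[abs(Q[:,0]-a)<3]
    if len(q):print(a,q[:,1].min().round(1),q[:,1].max().round(1),(q[:,1].min()/2+q[:,1].max()/2).round(2))
print(Q[:,0].max())
```

```text
t 18.65 tcp [ 523.5 -301.8  106.8] yaw_y -89.98 tilt [-0.0007  0.0007] F [ 0.7 -0.5 -3.1] w 0.387 q6 1.01
probe [  234    92   171   252 28028] [548.7, -301.5, 64.4, 114.5, 89.6] [136.61308201 137.74059015 138.76209544]
plane z [-3.48720351e-03  9.17280225e-04  1.37852552e+02]
545 -318.2 -285.0 -301.61
551 -318.3 -284.9 -301.6
557 -333.2 -269.6 -301.43
563 -333.2 -269.8 -301.5
569 -333.4 -269.4 -301.38
575 -333.5 -269.8 -301.63
581 -333.6 -269.7 -301.67
587 -333.7 -269.5 -301.59
593 -333.9 -269.5 -301.73
599 -333.6 -269.7 -301.65
605 -333.6 -270.4 -301.98
605.8203211195505
```

View pics/w7.png

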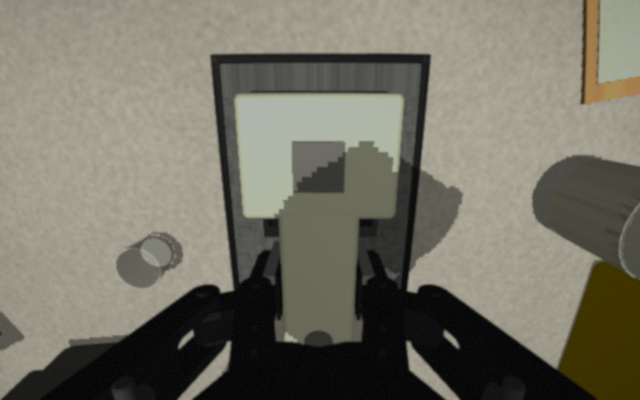

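The probe is held level and aligned: its y is 1.7 mm off the pocket, its x within 0.3 mm. I'll correct and lower it.

>>> move_arm --deltas '[[[0,0,0.002],[0,-0.016,-0.15],1],[[0,0,0.002],[0,-0.016,-0.4],1],[[0,0,0.002],[0,-0.016,-0.58],1],[[0,0,0.002],[0,-0.016,-0.63],1],[[0,0,0.002],[0,-0.016,-0.66],1],[[0,0,0.002],[0,-0.016,-0.69],1],[[0,0,0.002],[0,-0.016,-0.71],1],[[0,0,0.002],[0,-0.016,-0.71],1]]'

```text
time: 19.7
tool_pos: [0.5235, -0.3047, 0.0366]
tcp_rot: [3.141, 0.004, 0.001]
wrist_force: [0.7, -0.3, -2.6]
width: 0.385
```

```bash
python3 -c "
from h import *
s,_=tool();print(s['torque'])"
```

```text
t 19.7 tcp [ 523.5 -304.7   36.6] yaw_y -89.86 tilt [ 0.0004 -0.0003] F [ 0.7 -0.3 -2.6] w 0.385 q6 1.0
[ 0.03381136  0.06653225 -0.01589081]
```

>>> move_arm --deltas '[[[0,0,0],[0,0.01,-0.02],1],[[0,0,0],[0,0.01,-0.05],1],[[0,0,0],[0,0.01,-0.08],1],[[0,0,0],[0,0.01,-0.11],1],[[0,0,0],[0,0.01,-0.14],1],[[0,0,0],[0,0.01,-0.16],1],[[0,0,0],[0,0.01,-0.17],1],[[0,0,0],[0,0.01,-0.17],1]]'

```text
time: 20.7
tool_pos: [0.5233, -0.3035, 0.0199]
tcp_rot: [-3.141, -0.004, 0.0]
wrist_force: [-2.9, 1.2, 4.3]
width: 0.384
```

```bash
python3 -c "
from h import *
s,_=tool();print(s['torque'])"
```

```text
t 20.7 tcp [ 523.3 -303.5   19.9] yaw_y -89.86 tilt [-0.0002  0.0001] F [-2.9  1.2  4.3] w 0.384 q6 1.0
[ 0.3416077   0.44624479 -0.0008186 ]
```

>>> move_arm --deltas '[[[0,0,0],[0,0,-0.01],1],[[0,0,0],[0,0,-0.02],1],[[0,0,0],[0,0,-0.02],1]]'

```text
time: 21.08
tool_pos: [0.5234, -0.3036, 0.0199]
tcp_rot: [-3.141, -0.004, 0.001]
wrist_force: [-7.3, 5.0, 16.8]
width: 0.382
```

```bash
python3 -c "
from h import *
s,_=tool();print(s['torque'])"
```

```text
t 21.07 tcp [ 523.4 -303.6   19.9] yaw_y -89.86 tilt [-0.0003  0.0002] F [-7.3  5.  16.8] w 0.382 q6 1.0
[ 0.74667032  1.22533527 -0.06682945]
```

The probe is seated: z stays at 19.9 mm under a 20 N push. I'll open only partly because the cut-outs limit the fingers, then rise.

>>> move_arm --deltas '[[[0,0,0],[0,0,0.02],-0.12],[[0,0,0],[0,0,0.02],-0.12],[[0,0,0],[0,0,0.02],-0.12],[[0,0,0],[0,0,0.02],-0.12],[[0,0,0],[0,0,0.02],-0.12],[[0,0,0],[0,0,0.02],-0.12]]'

```text
time: 21.82
tool_pos: [0.5234, -0.3035, 0.0192]
tcp_rot: [-3.141, -0.004, 0.0]
wrist_force: [-0.6, 0.3, 0.4]
width: 0.558
```

```bash
python3 -c "
from h import *
tool()"
```

```text
t 21.82 tcp [ 523.4 -303.5   19.2] yaw_y -89.86 tilt [-0.0001  0.0001] F [-0.6  0.3  0.4] w 0.558 q6 1.0
```

>>> move_arm --deltas '[[[0,0,0],[0,0,0.1],-0.12],[[0,0,0],[0,0,0.3],-0.12],[[0,0,0],[0,0,0.6],-0.12],[[0,0,0],[0,0,1],-0.12]]'

```text
time: 22.32
tool_pos: [0.5231, -0.3034, 0.121]
tcp_rot: [-3.141, -0.004, 0.001]
wrist_force: [0.6, -0.8, -0.1]
width: 0.56
```

>>> move_arm --deltas '[[[0,0,0],[0,0,0.5],-0.12],[[0,0,0],[0,0,1],-0.12],[[0,0,0],[0,0,1],-0.12],[[0,0,0],[0,0,1],-0.12],[[0,0,0],[0,0,1],-0.12]]'

```text
time: 22.95
tool_pos: [0.5224, -0.3029, 0.2178]
tcp_rot: [-3.14, -0.004, 0.004]
wrist_force: [0.3, 0.5, -0.2]
width: 0.559
```

Run:
```python
from h import *
s,R=tool();p,d,c=snap("wrist","w8");X=cloud(d,c)
m=(X[...,2]>.042)&(X[...,2]<.065)&(abs(X[...,0]-.53)<.1)&(abs(X[...,1]+.303)<.05);Q=X[m]*1000
print("probe",m.sum(),rect(X[m]),np.percentile(Q[:,2],[5,50,95]));A=np.c_[Q[:,0]-523,Q[:,1]+303,np.ones(len(Q))];print("plane",np.linalg.lstsq(A,Q[:,2],rcond=None)[0])
p,d,c=snap("top","t2");X=cloud(d,c)
for nm,x,y in(("sal0",.767,.163),("sal1",.769,-.174),("sal2",.527,-.524),("gel",.507,.496)):
    m=(X[...,2]>.1)&(np.hypot(X[...,0]-x,X[...,1]-y)<.06);print(nm,m.sum(),rect(X[m]),X[m][:,2].max())
m=(X[...,2]>.09)&(np.hypot(X[...,0]-.503,X[...,1]-.335)<.06);print("pack",rect(X[m]),np.median(X[m][:,2]))
cv2.imwrite("pics/fin.png",cv2.resize(p[80:310,60:560,::-1],None,fx=1.6,fy=1.6))
```

```text
t 22.95 tcp [ 522.4 -302.9  217.8] yaw_y -89.86 tilt [-0.0024  0.0015] F [ 0.3  0.5 -0.2] w 0.559 q6 1.0
probe 5707 [530.7, -303.4, 64.3, 151.2, 89.7] [49.45028779 50.91721203 52.16014127]
plane [-3.31468720e-03  1.65300985e-03  5.09232670e+01]
sal0 450 [767.3, 162.8, 68.3, 71.0, 24.8] 0.19022287747083036
sal1 453 [768.5, -174.5, 70.7, 63.6, 69.9] 0.19064572607696478Traceback (most recent call last):
  File "<stdin>", line 7, in <module>
    return umr_maximum(a, axis, None, out, keepdims, initial, where)
ValueError: zero-size array to reduction operation maximum which has no identity
```

The probe top is at 50.9 mm (expected 50), level and centred. No points were found at saline2, which the arm may be hiding, so I'll check.

Run:
```python
from h import *
z=np.load("pics/t2.npz");p=z["p"]
q,d,c=snap("scene","s2")
a=cv2.resize(p[80:310,60:560,::-1],(640,294));cv2.imwrite("pics/fin.png",np.vstack([a,cv2.resize(q[:,:,::-1],(480,300))[:,:480] if 0 else q[100:,:,::-1]]))
X=cloud(z["d"],dict(R=z["R"],t=z["t"],K=z["K"],D=z["D"]))
for nm,x,y in(("gel",.507,.496),("pack",.503,.335)):
    m=(X[...,2]>.09)&(np.hypot(X[...,0]-x,X[...,1]-y)<.06);print(nm,rect(X[m]),np.percentile(X[m][:,2],[50,99]))
```

```text
gel [506.7, 495.5, 43.7, 50.6, 80.3] [0.1137213  0.16377276]
pack [505.2, 334.6, 66.6, 41.6, 11.3] [0.11520192 0.12055311]
```

View pics/fin.png

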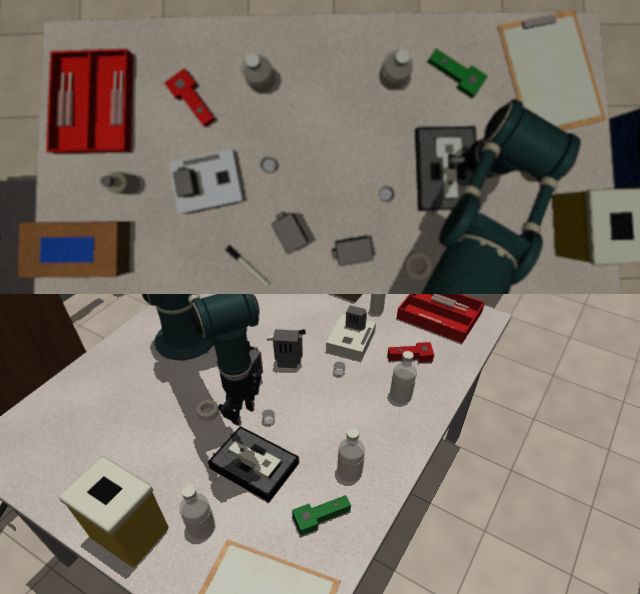

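The final views show the pack in the dock's keyed bay, the probe in its pocket, and all four bottles standing. The scene camera sees saline2 upright at (197,513); the arm only hid it from the top camera.

```bash
python3 -c "
from workcell import order
print(order.finish_job())"
```

```text
the job is handed in; nothing more can be done
None
```

I plugged the pack into the keyed bay first, then pressed the probe into its pocket, let go of both and handed the job in at about 23 s of the 58 s. No verdict was reported.

- **Pack:** the gripper stayed at z = 68.7 mm (68.6 predicted) under about 12 N of extra push. After release, its top measured 116.8 mm from the wrist camera and 115.2 mm from the top camera, against 116 mm expected.
- **Probe:** it stopped at the predicted height and held there under about 20 N of push. After release it lay level and centred, its top at 50.9 mm against 50 mm expected; the wrist camera reads about 1 mm high.
- **Bottles and forces:** saline0, saline1 and the gel bottle measured unmoved. My check of saline2 from the top camera failed because the arm hid it; the scene camera showed it standing. The highest wrist force I read was about 19 N (limit 120 N), and after release the gripper was about 0.2 m above the table, touching nothing.

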